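# Shut the tumbler and take off its filler cap

### The job

Get the tumbling machine ready for topping up: first press its half-open lid down until it snaps fully shut, then twist off the filler cap beside it. Nobody knows whether its quarter-turn thread is right- or left-handed, so find out by trying which way it loosens, and lift it off only once it has turned free. Finish still gripping the cap, level and still, a hand's breadth above the machine's deck, and leave the other things on the cart where they are.

Things in the scene. Friction and masses are not known exactly. Their poses are not given: they have to be found in the camera images.
- machine: benchtop tumbling machine, grey, fixed to the table, 220 (x) x 400 (y) x 100 mm high; origin centre of its underside, x axis from its front (robot side) to its back, y to its left seen from the robot, z up. Its flat top, the deck, is 100 mm above the origin. Left half: tub under the lid; right half: filler neck with the cap; a fixed vent cover 58 x 58 mm, 22 mm high, on the deck at (75, -20) mm.
- lid (a joint): angle of the aluminium lid over the tub, rad: 0 is shut (lid flat on the deck), grows as its front edge rises; starts half open. A stiff hinge keeps it where it is left. A spring catch stops it at about 0.07; pressing near the front edge with about 8 to 10 N snaps it past the catch to 0, where it stays.
- lid_hinge (a point): middle of the lid's hinge line, at the lid's far edge, at deck height; the line runs along the machine's y axis. The lid is 155 mm from hinge line to front edge, 170 mm wide, 6 mm thick (underside at the hinge line).
- lid_press (a point): point on the lid's upper face, mid-width, 140 mm from the hinge line (15 mm inside the front edge): a good place to press; moves with the lid.
- neck (a point): centre of the filler neck (14 mm high, under the cap), at deck height; the cap lifts off straight up. Quarter-turn thread, right- or left-handed by chance, unmarked: the wrong way the cap meets a hard stop at about 0.1 rad (it gives to 0.25 if forced with 2 Nm); the right way it turns easily (under 0.5 Nm), is free from about 0.9 rad and meets a stop near 1.9 rad; lift it at 1.2 to 1.5 rad.
- cap: black round filler cap, 58 mm diameter, 22 mm high, plus a straight grip bar across its top, 50 mm long, 12 thick, 30 high (52 mm overall); 55 to 115 g. Origin centre of its underside, which starts on the deck; x axis along the bar, z up. At the start it is done up with the bar along the machine's x axis. It turns on the spot without rising.
- mallet: beech mallet lying in front of the machine, 60 x 110 x 60 mm head, 260 mm overall; origin on its underside
- brush: stainless bench brush, 240 mm long, 40 wide, 32 high, lying behind the machine; origin on its underside
- scraper: small scraper, 105 x 20 x 6 mm, lying on the machine's deck in front of the cap; origin on its underside
- sander: palm sander, 140 x 88 x 130 mm, standing to the left; origin centre of its underside
- case: countersink set, open plastic case 100 x 160 mm, raised lid 126 mm high, to the left; origin centre of its underside
- shield: clear polycarbonate shield, 200 mm wide, 130 high, 5 thick, on two 90 mm feet, to the right; origin centre of its underside
- jar: jar, 70 mm diameter, 100 mm high, to the right; origin centre of its underside
Not all that is in view belongs to the job. Of the things that look like the cap, the smallest one is meant.

How it is judged:
By the outcome, as a careful person would: the job done as asked, in the order asked, and still so for the second after the job is handed in, while the arm keeps its last pose, push and grip.
It also fails if it takes over 58 s, if anything falls off the work surface, if the arm or the gripper's body presses on something with over 40 N, if the wrist force passes 120 N, or if a joint passes its speed limit or range.

### The arm

A 6-joint arm with a two-finger parallel gripper is mounted at the origin on the work surface. World frame = base frame: x ahead of the robot, y to its left, z up, the work surface at z = 0. Lengths are in mm, angles in rad, forces in N, time in s.
With the tool pointing down it reaches from about 275 to 875 mm from the base axis. Payload 12.5 kg.
Tool frame: the origin (TCP) lies at the very end of the fingers, on their centre line; the grasp point (between the pads) lies ctrl.pinch_z behind it (ctrl.pinch_z is the distance from the TCP to the grasp point, in mm); z points along the fingers, y is the line along which they close (so a half turn about z gives the same grasp; the last joint's range is limited). The gripper opens to 85 mm and grips with 20 to 120 N. Pads are 22 mm wide; open, the fingers measure 114 mm over their backs; the gripper's body (76 mm by 85 mm) begins 54 mm behind the grasp point. The pads swing forward as they close: fully open they stand 13 mm farther back than shut.
Start: joints at [1.136, 0.351, 1.652, -0, 1.139, -0.085], TCP at [188.459, 516.689, 231.29] pointing down, gripper open.
Joint ranges: [-2.75, 2.75], [-0.79, 2.1], [0.01, 2.65], [-1.57, 4.71], [0.07, 3.14], [-2.87, 2.87]. Speed limits (rad/s): [2.22, 2.22, 2.79, 3.14, 3.14, 3.14].

### API

Orientations are given as a 3x3 rotation matrix whose columns are the frame's x, y, z axes.
In Python, from rig import ctrl, get_image, models gives the robot as it stands.
- The arm moves only by the shell command python3 -m crank 'ROWS' [FORCE]. ROWS is JSON, a list of rows, each an object with "jaw": the gripper's target within -1 to 1 (fully open at 1, half-way at 0, shut at -1); "linear": the shift along the tool's x, y, z normalised to -1 to 1, where 1 is 60 mm, a list of three; "turn": the turn about the tool's z normalised to -1 to 1, where 1 is 0.08 rad. A call has 1 to 20 rows; each row shifts and turns the commanded pose from where the row before left it, along the tool's axes as they then stand; what a row does not reach is not made up. A row lasts 1/8 s, in which the tool goes at most 62.5 mm and 10.7 degrees, less where a joint would pass 70% of its speed; a pose out of reach is approached as far as the arm can. A call with a number of a shift or a turn outside -1 to 1 is refused whole. A call with a gripper value outside its range is refused whole. The fingers move at their own pace and stop on an object; FORCE is the grip in N (left out, the last holds). Time passes only in rows, so rows that do not move let the fingers close. It gives the time, the measured TCP pose, the force, the opening and the grip force at its end, in the units of the state.
- ctrl.observe(): the state, without advancing time (a new reading comes with each control period).
- get_image(name): name is "scene" or "top" or "wrist"; returns a dict with "img" (384x512x3 uint8, red, green, blue), "range_z" (384x512 float32, mm along the optical axis (not along the pixel's ray), 0 where there is no reading), "mtx" (3x3 intrinsics, pixels), "world_from_camera" (4x4, takes a point from camera to world coordinates). Camera axes: x right, y down, z forward; pixel columns grow to the right and rows downward; lengths in mm; the calibration is good to about 2 mm. A picture is of the moment at which its call begins.
- ctrl.close_job(): hands the job in; it is judged then, once.
Trained networks look in a picture, given as the dict that the camera call returned (one of the last four; its "shot" number tells which), for a name from the list of things; names that differ only in an ending like _2 or _b are one class to them, and where a whole thing is asked for, a point or a joint stands for the part that bears it (a point fixed in the world has none). Each returns a list of dicts, best first, with "confidence" (0 to 1); they miss things now and then, are a little off and sometimes report something else, mostly with a low value. They report only what shows in the picture. A call takes as long as a camera call. They do not tell look-alikes from the thing itself.
- models.recognise(picture, target): "bbox" ([left, top, right, bottom] in pixels, round what is visible of it).
The state is a dict: "clock": time; "qpos": joint angles; "dq": joint speeds; "tau": joint torques, N m; "ee_pos": TCP position; "ee_rot": TCP orientation; "force": force on the tool from outside, world axes, zero at the start; "ft_torque": the same for the moment, N m; "grip_width": finger opening in mm; "grip_force": force on a finger pad.
Only numpy, scipy, OpenCV 4.12 (cv2) and the standard library are available. Lean on these libraries where they do the work, as an engineer would, in place of code of your own. Each camera call takes 0.05 s, during which the arm holds its last target. There are 200 camera calls.

## Working session

There is one attempt and no reset: what is moved stays moved. The work goes in short steps, Python scripts to look and compute and a shell command to move; the robot and the scene stay as the last step left them, time stands still between calls to the robot, and variables do not carry over. Pictures are saved under pics/ and viewed, at most 10 in all, crops included, and the job is handed in when it is done.

```bash
mkdir -p pics; ls; cat > h.py <<'E'
import numpy as np, cv2
from rig import ctrl, get_image, models
def pts(p):
    z=p["range_z"]; h,w=z.shape; u,v=np.meshgrid(np.arange(w),np.arange(h)); K=p["mtx"]
    c=np.stack([(u-K[0,2])*z/K[0,0],(v-K[1,2])*z/K[1,1],z,np.ones_like(z)],-1)
    P=(c@np.array(p["world_from_camera"]).T)[...,:3]; P[z<=0]=np.nan; return P
def save(p,n): cv2.imwrite("pics/"+n,p["img"][...,::-1])
E
python3 - <<'E'
from h import *
np.set_printoptions(precision=1,suppress=True)
s=ctrl.observe(); print(s["ee_rot"],s["clock"],ctrl.pinch_z,s["grip_width"])
im=[]
for n in("scene","top"):
    p=get_image(n); im.append(p["img"]); P=pts(p); np.save(n+".npy",P)
    for t in("machine","lid","cap","scraper"):
        for r in models.recognise(p,t)[:4]:
            b=np.array(r["bbox"]); c=P[int((b[1]+b[3])/2),int((b[0]+b[2])/2)]
            print(n,t,round(r["confidence"],2),b,c)
a=np.hstack(im); cv2.imwrite("pics/a.png",cv2.resize(a,(800,300))[...,::-1]); cv2.imwrite("pics/top.png",cv2.resize(im[1],(800,600))[...,::-1])
E
```

```text
pics
[[-0.9  0.3 -0. ]
 [ 0.3  0.9 -0. ]
 [ 0.  -0.  -1. ]] 0.0 18.700000000000003 85.45960068104206
scene machine 0.73 [197.9 146.9 342.6 250. ] [616.7  61.9 121.6]
scene machine 0.63 [225.7 178.7 248.3 200.5] [593.1 -33.8 151.1]
scene lid 0.85 [275.1 147.2 339.5 206.2] [578.6 181.2 159. ]
scene cap 0.95 [164.5 196.8 191.3 231. ] [ 576.5 -221.2   58.5]
scene cap 0.86 [226.8 178.  246.7 202. ] [592.  -36.8 146.3]
top machine 0.98 [154.4 151.9 302.1 253. ] [552.8  67.8 100.7]
top lid 0.71 [151.  169.3 215.4 215. ] [579.8 186.9 156.5]
top cap 0.88 [311.5 184.2 342.2 212.8] [ 548.  -219.6   67.3]
top cap 0.82 [254.3 182.1 274.6 201.8] [565.3 -35.6 153.6]
top cap 0.73 [392.9 207.6 422.7 232.3] [ 462.7 -436.6   99.9]
top cap 0.6 [300.  144.7 327.1 173. ] [ 673.  -194.6   67.2]
top scraper 0.79 [249.8 223.6 277.1 233. ] [469.8 -25.8 102.1]
```

View pics/a.png

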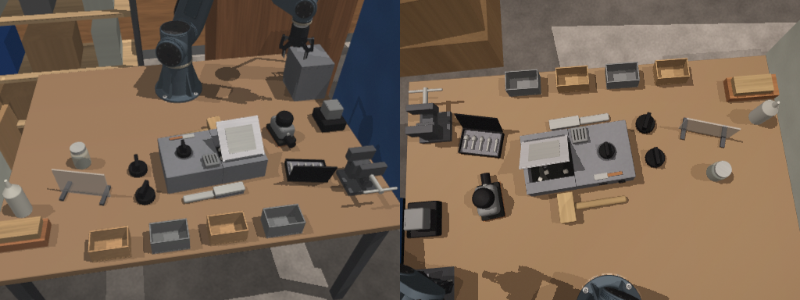

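View pics/top.png

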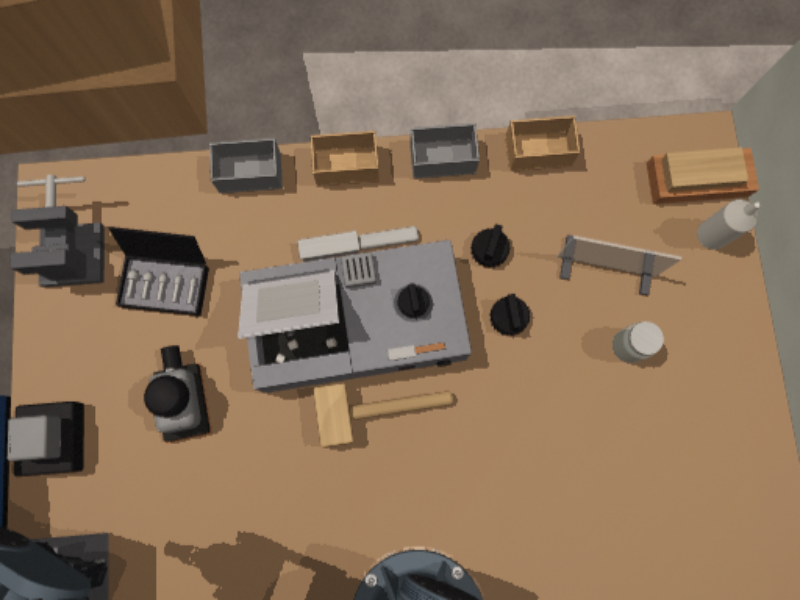

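The top view shows the machine turned slightly, with the lid half open at about (290,300). The cap is on the deck at about (414,300), and its two larger look-alikes stand on the table at (490,247) and (510,315). The scraper is at (417,352). Next I'll measure the geometry from the depth data.

```bash
python3 - <<'E'
from h import *
np.set_printoptions(precision=2,suppress=True)
P=np.load("top.npy"); S=np.load("scene.npy")
roi=(P[...,0]>400)&(P[...,0]<720)&(P[...,1]>-140)&(P[...,1]<330)
d=P[roi&(abs(P[...,2]-100)<4)][:,:2]
r=cv2.minAreaRect(d.astype(np.float32)); print("deck",r,cv2.boxPoints(r))
for n,Q in(("top",P),("scene",S)):
    q=Q.reshape(-1,3); q=q[np.isfinite(q).all(1)]
    c=q[(np.hypot(q[:,0]-570,q[:,1]+36)<45)&(q[:,2]>108)]
    hi=c[c[:,2]>142]; lo=c[c[:,2]<135]
    def ax(a):
        m=a.mean(0); w,v=np.linalg.eigh(np.cov((a-m)[:,:2].T)); return m,np.sqrt(w),np.arctan(v[1,1]/v[0,1])
    print(n,"bar",ax(hi),len(hi),hi[:,2].max()); print(" disc",cv2.minEnclosingCircle(lo[:,:2].astype(np.float32)),np.median(lo[:,2]))
    l=q[(q[:,0]>480)&(q[:,0]<720)&(q[:,1]>80)&(q[:,1]<310)&(q[:,2]>112)&(q[:,2]<250)]
    m=np.median(l,0)
    for _ in range(8):
        _,_,v=np.linalg.svd(l-l.mean(0),full_matrices=False); nn=v[2]*np.sign(v[2,2]); l=l[abs((l-l.mean(0))@nn)<5]
    print(" lid n",nn,l.mean(0),len(l),"tilt",np.arccos(nn[2]),l.min(0),l.max(0), cv2.minAreaRect(l[:,:2].astype(np.float32)))
    print(" front edge", l[l[:,2]>l[:,2].max()-6].mean(0))
E
```

```text
deck ((560.1238403320312, 72.57102966308594), (220.9107208251953, 400.2250061035156), 4.523285865783691) [[ 434.23  263.35]
 [ 465.79 -135.63]
 [ 686.02 -118.21]
 [ 654.45  280.77]]
top bar (array([568.04, -37.22, 151.47]), array([ 3.67, 14.87]), np.float64(0.1082876045253882)) 82 156.75544278624852
 disc ((569.2285766601562, -36.93622970581055), 29.212627410888672) 122.2733622256419
 lid n [0.66 0.05 0.75] [569.16 182.48 165.63] 2005 tilt 0.7195503167767768 [510.44  80.96 112.  ] [636.3  271.85 215.18] ((576.7806396484375, 172.94638061523438), (119.99545288085938, 192.37327575683594), 4.475731372833252)
 front edge [519.85 169.53 210.54]
scene bar (array([573.25, -38.67, 149.48]), array([ 3.67, 15.72]), np.float64(0.11362855134587144)) 56 154.35721920891717
 disc ((572.43310546875, -40.35921859741211), 30.35411834716797) 119.45830025068517
 lid n [0.66 0.05 0.75] [573.12 180.37 159.47] 2318 tilt 0.719150980892623 [512.52  80.84 112.02] [635.37 270.4  207.47] ((574.7465209960938, 172.670166015625), (115.19022369384766, 190.45809936523438), 3.814042091369629)
 front edge [522.77 179.41 203.79]
```

```bash
python3 -m crank '[{"jaw":-1,"linear":[0,0,-0.2],"turn":1},{"jaw":-1,"linear":[0,0,-0.2],"turn":1},{"jaw":-1,"linear":[0,0,-0.2],"turn":1},{"jaw":-1,"linear":[0,0,-0.2],"turn":1},{"jaw":-1,"linear":[0,0,0],"turn":1},{"jaw":-1,"linear":[0,0,0],"turn":1},{"jaw":-1,"linear":[0,0,0],"turn":1},{"jaw":-1,"linear":[0,0,0],"turn":1},{"jaw":-1,"linear":[0,0,0],"turn":1},{"jaw":-1,"linear":[0,0,0],"turn":1},{"jaw":-1,"linear":[0,0,0],"turn":1},{"jaw":-1,"linear":[0,0,0],"turn":1},{"jaw":-1,"linear":[0,0,0],"turn":1},{"jaw":-1,"linear":[0,0,0],"turn":1},{"jaw":-1,"linear":[0,0,0],"turn":1},{"jaw":-1,"linear":[0,0,0],"turn":1},{"jaw":-1,"linear":[0,0,0],"turn":1},{"jaw":-1,"linear":[0,0,0],"turn":1}]' 30
cat >> h.py <<'E'
def st(target=None):
    s=ctrl.observe(); R=np.array(s["ee_rot"]); yaw=np.arctan2(R[1,0],R[0,0])
    print("t",round(s["clock"],2),"p",np.round(s["ee_pos"],1),"yaw",round(yaw,3),"q",np.round(s["qpos"],2),"F",np.round(s["force"],1),"T",np.round(s["ft_torque"],2),"w",round(s["grip_width"],1),"g",round(s["grip_force"],1))
    if target is not None: print("tool shift/60:",np.round(R.T@(np.array(target)-s["ee_pos"])/60,2))
E
python3 -c "
from h import *
st()"
```

```text
clock: 2.75
ee_pos: [188.5, 516.7, 279.3]
ee_rot: [[0.22, 0.976, 0.0], [0.976, -0.22, 0.0], [0.0, 0.0, -1.0]]
force: [-0.1, 0.1, 0.0]
grip_width: -0.2
grip_force: 0.0
t 2.75 p [188.5 516.7 279.3] yaw 1.349 q [ 1.14  0.31  1.59 -0.    1.24  1.36] F [-0.1  0.1  0. ] T [-0.    0.02 -0.02] w -0.2 g 0.0
```

```bash
python3 -m crank '[{"jaw":-1,"linear":[0,0,0],"turn":1},{"jaw":-1,"linear":[0,0,0],"turn":1},{"jaw":-1,"linear":[0,0,0],"turn":1},{"jaw":-1,"linear":[0,0,0],"turn":1},{"jaw":-1,"linear":[0,0,0],"turn":1},{"jaw":-1,"linear":[0,0,0],"turn":1},{"jaw":-1,"linear":[0,0,0],"turn":1},{"jaw":-1,"linear":[0,0,0],"turn":1},{"jaw":-1,"linear":[0,0,0],"turn":1},{"jaw":-1,"linear":[0,0,0],"turn":1},{"jaw":-1,"linear":[0,0,0],"turn":1},{"jaw":-1,"linear":[0,0,0],"turn":1},{"jaw":-1,"linear":[0,0,0],"turn":1},{"jaw":-1,"linear":[0,0,0],"turn":1},{"jaw":-1,"linear":[0,0,0],"turn":1},{"jaw":-1,"linear":[0,0,0],"turn":0.8}]'
python3 -c "
from h import *
st([536,174,230])"
```

```text
clock: 4.75
ee_pos: [188.5, 516.7, 279.3]
ee_rot: [[0.996, 0.085, -0.0], [0.085, -0.996, -0.0], [-0.0, 0.0, -1.0]]
force: [0.3, -0.1, 0.9]
grip_width: 0.1
grip_force: 0.0
t 4.75 p [188.5 516.7 279.3] yaw 0.085 q [ 1.14  0.31  1.59 -0.    1.24  2.62] F [ 0.3 -0.1  0.9] T [-0.06  0.01  0.01] w 0.1 g 0.0
tool shift/60: [5.28 6.18 0.82]
```

```bash
python3 -m crank '[{"jaw":-1,"linear":[0.53,0.62,0],"turn":0},{"jaw":-1,"linear":[0.53,0.62,0],"turn":0},{"jaw":-1,"linear":[0.53,0.62,0],"turn":0},{"jaw":-1,"linear":[0.53,0.62,0],"turn":0},{"jaw":-1,"linear":[0.53,0.62,0],"turn":0},{"jaw":-1,"linear":[0.53,0.62,0],"turn":0},{"jaw":-1,"linear":[0.53,0.62,0],"turn":0},{"jaw":-1,"linear":[0.53,0.62,0],"turn":0},{"jaw":-1,"linear":[0.53,0.62,0],"turn":0},{"jaw":-1,"linear":[0.53,0.62,0.4],"turn":0},{"jaw":-1,"linear":[0,0,0.4],"turn":0},{"jaw":-1,"linear":[0,0,0],"turn":0}]'
python3 - <<'E'
from h import *
st([536,174,205])
p=get_image("wrist"); save(p,"w1.png")
for t in("lid","cap"): print([(t,r["confidence"],np.round(r["bbox"])) for r in models.recognise(p,t)])
E
```

```text
clock: 6.25
ee_pos: [537.2, 173.5, 229.8]
ee_rot: [[0.996, 0.087, -0.003], [0.087, -0.996, -0.001], [-0.003, 0.0, -1.0]]
force: [-0.9, 0.6, 0.8]
grip_width: 0.1
grip_force: 0.0
t 6.25 p [537.2 173.5 229.8] yaw 0.087 q [0.23 0.38 1.61 0.   1.15 1.71] F [-0.9  0.6  0.8] T [-0.01  0.01  0.  ] w 0.1 g 0.0
tool shift/60: [-0.02 -0.01  0.41]
[('lid', 0.77, array([121.,  78., 372., 252.]))]
[('cap', 0.73, array([436., 145., 511., 212.]))]
```

View pics/w1.png

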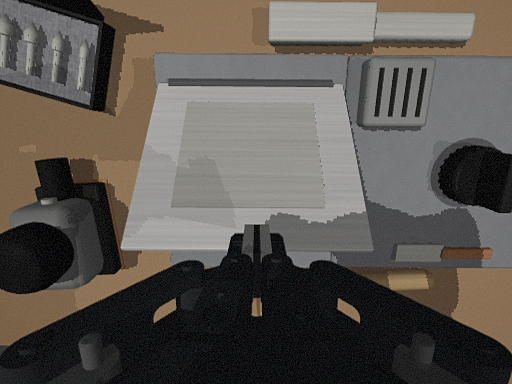

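The wrist view shows the closed fingertips at about (256,230), over the middle of the lid's front edge. I'll press along the lid's arc.

```bash
python3 -m crank '[{"jaw":-1,"linear":[-0.08,0,0.3],"turn":0},{"jaw":-1,"linear":[0,0,0.25],"turn":0},{"jaw":-1,"linear":[-0.08,0,0.1],"turn":0},{"jaw":-1,"linear":[-0.08,0,0.1],"turn":0},{"jaw":-1,"linear":[-0.08,0,0.1],"turn":0},{"jaw":-1,"linear":[-0.08,0,0.1],"turn":0}]'
python3 -c "
from h import *
st([513,172,172])"
```

```text
clock: 7.15
ee_pos: [513.7, 171.9, 174.1]
ee_rot: [[0.996, 0.088, 0.0], [0.088, -0.996, 0.0], [0.0, -0.0, -1.0]]
force: [1.0, 1.1, -0.1]
grip_width: 0.2
grip_force: 0.3
t 7.15 p [513.7 171.9 174.1] yaw 0.088 q [ 0.24  0.4   1.73 -0.    1.01  1.72] F [ 1.   1.1 -0.1] T [-0.01 -0.1  -0.03] w 0.2 g 0.3
tool shift/60: [-0.01 -0.    0.04]
```

```bash
python3 -m crank '[{"jaw":-1,"linear":[-0.05,0,0.12],"turn":0},{"jaw":-1,"linear":[-0.05,0,0.12],"turn":0},{"jaw":-1,"linear":[-0.05,0,0.12],"turn":0},{"jaw":-1,"linear":[-0.05,0,0.12],"turn":0},{"jaw":-1,"linear":[-0.04,0,0.12],"turn":0},{"jaw":-1,"linear":[-0.04,0,0.12],"turn":0},{"jaw":-1,"linear":[-0.02,0,0.12],"turn":0},{"jaw":-1,"linear":[-0.02,0,0.1],"turn":0},{"jaw":-1,"linear":[0,0,0],"turn":0}]'
python3 - <<'E'
from h import *
st([495,170,106])
P=pts(get_image("top")); q=P.reshape(-1,3); l=q[(q[:,0]>490)&(q[:,0]<630)&(q[:,1]>100)&(q[:,1]<250)&(q[:,2]>101)&(q[:,2]<160)]
print([ (x,np.round(np.median(l[abs(l[:,0]-x)<6,2]),1)) for x in range(500,630,15)])
E
```

```text
clock: 8.28
ee_pos: [494.5, 170.2, 117.4]
ee_rot: [[0.996, 0.088, -0.001], [0.088, -0.996, -0.0], [-0.001, 0.0, -1.0]]
force: [0.1, -0.8, 0.1]
grip_width: 0.1
grip_force: 0.0
t 8.28 p [494.5 170.2 117.4] yaw 0.088 q [0.24 0.45 1.82 0.   0.87 1.73] F [ 0.1 -0.8  0.1] T [-0.06  0.01 -0.  ] w 0.1 g 0.0
tool shift/60: [0.01 0.   0.19]
[(500, np.float64(116.7)), (515, np.float64(116.9)), (530, np.float64(114.2)), (545, np.float64(113.0)), (560, np.float64(113.5)), (575, np.float64(111.6)), (590, np.float64(109.9)), (605, np.float64(109.2)), (620, np.float64(108.4))]
```

Lid is at about the catch, so I'll press through it.

```bash
python3 -m crank '[{"jaw":-1,"linear":[0,0,0.05],"turn":0},{"jaw":-1,"linear":[0,0,0.05],"turn":0},{"jaw":-1,"linear":[0,0,0.04],"turn":0},{"jaw":-1,"linear":[0,0,0],"turn":0}]'
python3 -c "
from h import *
st()"
```

```text
clock: 8.82
ee_pos: [494.8, 170.2, 109.3]
ee_rot: [[0.996, 0.088, -0.0], [0.088, -0.996, -0.0], [-0.0, 0.0, -1.0]]
force: [0.4, -0.4, -0.6]
grip_width: -0.2
grip_force: 0.0
t 8.82 p [494.8 170.2 109.3] yaw 0.088 q [ 0.24  0.47  1.83 -0.    0.85  1.73] F [ 0.4 -0.4 -0.6] T [ 0.01 -0.03 -0.01] w -0.2 g 0.0
```

```bash
python3 -m crank '[{"jaw":-1,"linear":[0,0,0.03],"turn":0},{"jaw":-1,"linear":[0,0,0.02],"turn":0},{"jaw":-1,"linear":[0,0,0],"turn":0}]'
python3 -c "
from h import *
st()
P=pts(get_image('top')); q=P.reshape(-1,3); l=q[(q[:,0]>490)&(q[:,0]<630)&(q[:,1]>100)&(q[:,1]<250)&(q[:,2]>95)&(q[:,2]<160)]
print([ (x,np.round(np.median(l[abs(l[:,0]-x)<6,2]),1)) for x in range(500,630,15)])
"
```

```text
clock: 9.2
ee_pos: [494.8, 170.2, 106.4]
ee_rot: [[0.996, 0.088, -0.0], [0.088, -0.996, -0.0], [-0.0, 0.0, -1.0]]
force: [0.6, 0.5, -0.3]
grip_width: 0.2
grip_force: 0.0
t 9.2 p [494.8 170.2 106.4] yaw 0.088 q [ 0.24  0.47  1.83 -0.    0.84  1.73] F [ 0.6  0.5 -0.3] T [ 0.    0.02 -0.01] w 0.2 g 0.0
[(500, np.float64(106.3)), (515, np.float64(106.6)), (530, np.float64(107.8)), (545, np.float64(106.5)), (560, np.float64(106.5)), (575, np.float64(107.0)), (590, np.float64(107.3)), (605, np.float64(106.7)), (620, np.float64(107.3))]
```

```bash
python3 -m crank '[{"jaw":-1,"linear":[0,0,0.03],"turn":0},{"jaw":-1,"linear":[0,0,0.02],"turn":0}]'; python3 -m crank '[{"jaw":-1,"linear":[0,0,-0.5],"turn":0},{"jaw":0,"linear":[0,0,-0.8],"turn":0},{"jaw":0,"linear":[0,0,-0.8],"turn":0},{"jaw":0,"linear":[0.19,0.71,0],"turn":0},{"jaw":0,"linear":[0.19,0.71,0],"turn":0},{"jaw":0,"linear":[0.19,0.71,0],"turn":0},{"jaw":0,"linear":[0.19,0.71,0],"turn":0},{"jaw":0,"linear":[0.19,0.71,0],"turn":0},{"jaw":0,"linear":[0,0,0],"turn":0}]'
python3 - <<'E'
from h import *
st([570.5,-38,126])
p=get_image("wrist"); save(p,"w2.png"); P=pts(p); q=P.reshape(-1,3); q=q[np.isfinite(q).all(1)]
c=q[(np.hypot(q[:,0]-570,q[:,1]+38)<36)]
hi=c[(c[:,2]>145)&(c[:,2]<158)]; r=cv2.minAreaRect(hi[:,:2].astype(np.float32)); print("bar",r,hi.mean(0),len(hi))
lo=c[(c[:,2]>115)&(c[:,2]<127)]; print("disc",cv2.minEnclosingCircle(lo[:,:2].astype(np.float32)),len(lo))
t=get_image("top");q=pts(t).reshape(-1,3); l=q[(q[:,0]>485)&(q[:,0]<625)&(q[:,1]>100)&(q[:,1]<250)&(q[:,2]>80)&(q[:,2]<160)]
print([ (x,np.round(np.median(l[abs(l[:,0]-x)<6,2]),1)) for x in range(490,625,15)])
E
```

```text
clock: 9.5
ee_pos: [495.1, 170.3, 105.3]
ee_rot: [[0.996, 0.088, 0.001], [0.088, -0.996, 0.0], [0.001, -0.0, -1.0]]
force: [-12.5, -2.9, 33.9]
grip_width: -0.3
grip_force: 16.9
clock: 10.62
ee_pos: [570.8, -39.3, 229.2]
ee_rot: [[0.996, 0.085, 0.0], [0.085, -0.996, -0.0], [-0.0, 0.0, -1.0]]
force: [-0.6, 1.6, -0.6]
grip_width: 42.5
grip_force: 0.0
t 10.62 p [570.8 -39.3 229.2] yaw 0.085 q [-0.15  0.39  1.6  -0.    1.15  1.34] F [-0.6  1.6 -0.6] T [ 0.05  0.11 -0.02] w 42.5 g 0.0
tool shift/60: [-0.   -0.02  1.72]
bar ((569.0403442382812, -37.234886169433594), (50.438358306884766, 11.922657012939453), 5.177860736846924) [570.26998249 -37.24818295 150.57272806] 796
disc ((569.0818481445312, -37.203330993652344), 29.073692321777344) 1897
[(490, np.float64(106.9)), (505, np.float64(107.1)), (520, np.float64(107.6)), (535, np.float64(107.8)), (550, np.float64(108.0)), (565, np.float64(107.8)), (580, np.float64(108.4)), (595, np.float64(108.2)), (610, np.float64(107.0))]
```

View pics/w2.png

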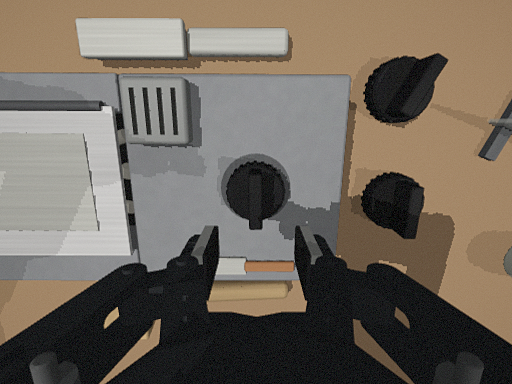

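The wrist view shows the lid shut. The cap is at about (256,190), its bar lines up with the jaw gap, and the scraper in front is clear. I'll go down and grip it.

```bash
python3 -m crank '[{"jaw":0,"linear":[-0.025,-0.037,0.5],"turn":-0.06},{"jaw":0,"linear":[0,0,0.5],"turn":0},{"jaw":0,"linear":[0,0,0.4],"turn":0},{"jaw":0,"linear":[0,0,0.3],"turn":0},{"jaw":-1,"linear":[0,0,0],"turn":0},{"jaw":-1,"linear":[0,0,0],"turn":0},{"jaw":-1,"linear":[0,0,0],"turn":0},{"jaw":-1,"linear":[0,0,0],"turn":0},{"jaw":-1,"linear":[0,0,0],"turn":0},{"jaw":-1,"linear":[0,0,0],"turn":0}]' 60
python3 -c "
from h import *
st()"
```

```text
clock: 11.98
ee_pos: [569.1, -35.8, 128.6]
ee_rot: [[0.996, 0.093, 0.002], [0.093, -0.996, -0.002], [0.001, 0.002, -1.0]]
force: [0.2, -7.4, -2.6]
grip_width: 11.3
grip_force: 59.8
t 11.97 p [569.1 -35.8 128.6] yaw 0.093 q [-0.14  0.51  1.69 -0.    0.94  1.34] F [ 0.2 -7.4 -2.6] T [-1.31  0.   -0.1 ] w 11.3 g 59.8
```

```bash
python3 -m crank '[{"jaw":-1,"linear":[0,0.02,0],"turn":-0.5},{"jaw":-1,"linear":[0,0,0],"turn":-0.5},{"jaw":-1,"linear":[0,0,0],"turn":-0.5},{"jaw":-1,"linear":[0,0,0],"turn":0}]'
python3 -c "
from h import *
st()"
```

```text
clock: 12.48
ee_pos: [569.5, -37.1, 128.6]
ee_rot: [[0.977, 0.211, 0.002], [0.211, -0.977, -0.002], [0.002, 0.002, -1.0]]
force: [0.8, -7.0, -3.0]
grip_width: 11.0
grip_force: 60.5
t 12.47 p [569.5 -37.1 128.6] yaw 0.213 q [-0.15  0.51  1.69 -0.    0.94  1.21] F [ 0.8 -7.  -3. ] T [-1.36 -0.27 -0.37] w 11.0 g 60.5
```

```bash
python3 -m crank '[{"jaw":-1,"linear":[0,0,0],"turn":-0.5},{"jaw":-1,"linear":[0,0,0],"turn":-0.3},{"jaw":-1,"linear":[0,0,0],"turn":0}]'
python3 -c "
from h import *
st()"
```

```text
clock: 12.85
ee_pos: [569.3, -37.1, 128.6]
ee_rot: [[0.962, 0.271, 0.002], [0.271, -0.962, -0.001], [0.002, 0.002, -1.0]]
force: [0.1, -6.8, -1.8]
grip_width: 11.0
grip_force: 70.9
t 12.85 p [569.3 -37.1 128.6] yaw 0.275 q [-0.15  0.51  1.69 -0.    0.94  1.15] F [ 0.1 -6.8 -1.8] T [-1.46 -0.08 -1.2 ] w 11.0 g 70.9
```

The torque jumped to 1.2 Nm at 0.18 rad counter-clockwise, which is the hard stop. The thread loosens the other way, so I'll turn clockwise.

```bash
python3 -m crank '[{"jaw":-1,"linear":[0,0,0],"turn":0.7},{"jaw":-1,"linear":[0,0,0],"turn":0.8},{"jaw":-1,"linear":[0,0,0],"turn":0.8},{"jaw":-1,"linear":[0,0,0],"turn":0.8},{"jaw":-1,"linear":[0,0,0],"turn":0.8},{"jaw":-1,"linear":[0,0,0],"turn":0.8},{"jaw":-1,"linear":[0,0,0],"turn":0}]'
python3 -c "
from h import *
st()"
```

```text
clock: 13.72
ee_pos: [569.1, -36.0, 128.4]
ee_rot: [[0.995, -0.099, 0.001], [-0.099, -0.995, -0.0], [0.001, 0.0, -1.0]]
force: [-1.0, 1.9, -1.2]
grip_width: 11.0
grip_force: 59.8
t 13.72 p [569.1 -36.  128.4] yaw -0.099 q [-0.14  0.51  1.69  0.    0.94  1.52] F [-1.   1.9 -1.2] T [-0.06 -0.    0.03] w 11.0 g 59.8
```

Turns easily this way. Continuing.

```bash
python3 -m crank '[{"jaw":-1,"linear":[0,0,0],"turn":1},{"jaw":-1,"linear":[0,0,0],"turn":1},{"jaw":-1,"linear":[0,0,0],"turn":1},{"jaw":-1,"linear":[0,0,0],"turn":1},{"jaw":-1,"linear":[0,0,0],"turn":1},{"jaw":-1,"linear":[0,0,0],"turn":1},{"jaw":-1,"linear":[0,0,0],"turn":0}]'
python3 -m crank '[{"jaw":-1,"linear":[0,0,0],"turn":1},{"jaw":-1,"linear":[0,0,0],"turn":1},{"jaw":-1,"linear":[0,0,0],"turn":1},{"jaw":-1,"linear":[0,0,0],"turn":1},{"jaw":-1,"linear":[0,0,0],"turn":1},{"jaw":-1,"linear":[0,0,0],"turn":1},{"jaw":-1,"linear":[0,0,0],"turn":1},{"jaw":-1,"linear":[0,0,0],"turn":1},{"jaw":-1,"linear":[0,0,0],"turn":0.2},{"jaw":-1,"linear":[0,0,0],"turn":0}]'
python3 - <<'E'
from h import *
st()
p=get_image("scene"); cv2.imwrite("pics/s3.png",cv2.resize(p["img"][120:270,140:370],None,fx=3.4,fy=3.4)[...,::-1])
E
```

```text
clock: 14.6
ee_pos: [569.0, -36.1, 128.0]
ee_rot: [[0.838, -0.546, 0.001], [-0.546, -0.838, -0.0], [0.001, -0.0, -1.0]]
force: [-0.2, -0.1, -0.8]
grip_width: 11.0
grip_force: 59.8
clock: 15.85
ee_pos: [569.9, -36.7, 128.3]
ee_rot: [[0.332, -0.943, 0.003], [-0.943, -0.332, -0.001], [0.002, -0.003, -1.0]]
force: [4.2, -3.3, 0.0]
grip_width: 11.2
grip_force: 59.8
t 15.85 p [569.9 -36.7 128.3] yaw -1.232 q [-0.15  0.51  1.69 -0.    0.94  2.66] F [ 4.2 -3.3  0. ] T [-0.75 -0.73  0.04] w 11.2 g 59.8
```

View pics/s3.png

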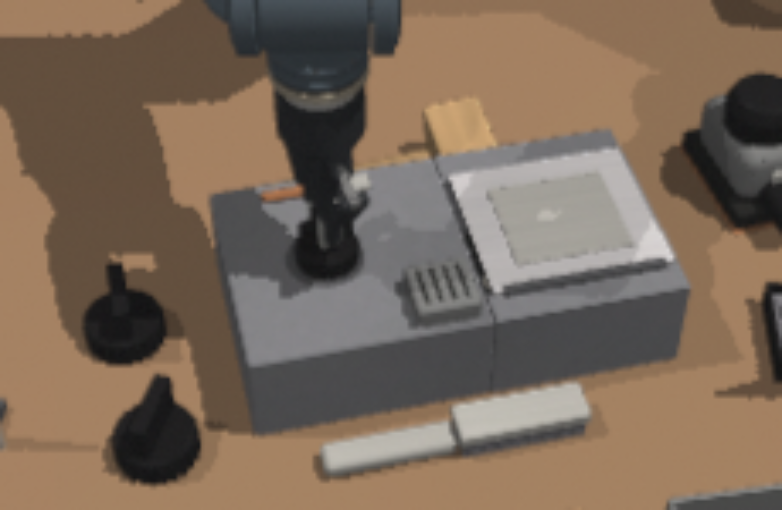

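The lid is flat at about (560,215), and the cap at (325,250) has turned 1.32 rad with almost no torque. I'll lift it 90 mm.

```bash
python3 -m crank '[{"jaw":-1,"linear":[0,0,-0.05],"turn":0},{"jaw":-1,"linear":[0,0,-0.1],"turn":0},{"jaw":-1,"linear":[0,0,-0.1],"turn":0},{"jaw":-1,"linear":[0,0,-0.15],"turn":0},{"jaw":-1,"linear":[0,0,-0.2],"turn":0},{"jaw":-1,"linear":[0,0,-0.2],"turn":0},{"jaw":-1,"linear":[0,0,-0.2],"turn":0},{"jaw":-1,"linear":[0,0,-0.2],"turn":0},{"jaw":-1,"linear":[0,0,-0.2],"turn":0},{"jaw":-1,"linear":[0,0,-0.1],"turn":0},{"jaw":-1,"linear":[0,0,0],"turn":0},{"jaw":-1,"linear":[0,0,0],"turn":0},{"jaw":-1,"linear":[0,0,0],"turn":0},{"jaw":-1,"linear":[0,0,0],"turn":0}]'
python3 - <<'E'
from h import *
st()
p=get_image("scene"); t=get_image("top"); f=lambda a:cv2.resize(a,(400,300))
cv2.imwrite("pics/s4.png",np.hstack([f(p["img"][100:265,130:350]),f(t["img"][120:288,130:354])])[...,::-1])
w=get_image("wrist")["img"]; cv2.imwrite("pics/w4.png",w[...,::-1])
E
```

```text
clock: 17.65
ee_pos: [568.6, -36.1, 217.2]
ee_rot: [[0.329, -0.944, -0.0], [-0.944, -0.329, 0.0], [-0.0, 0.0, -1.0]]
force: [-0.2, -1.3, -1.7]
grip_width: 10.8
grip_force: 59.8
t 17.65 p [568.6 -36.1 217.2] yaw -1.235 q [-0.15  0.4   1.61 -0.    1.13  2.66] F [-0.2 -1.3 -1.7] T [-0.01 -0.04 -0.02] w 10.8 g 59.8
```

View pics/s4.png

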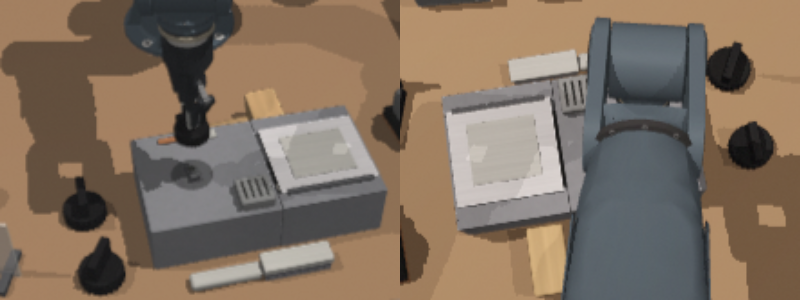

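View pics/w4.png

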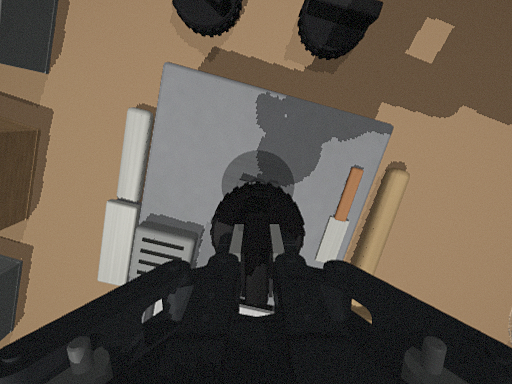

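The scene view shows the cap in the gripper at (190,130), above the bare neck at (193,172). The lid is shut and the other things haven't moved. The wrist view shows the cap level, with its bar (258,270) between the pads.

```bash
python3 -c "
from rig import ctrl
print(ctrl.close_job())"
```

```text
the job is handed in; nothing more can be done
None
```

The job is handed in: the lid is snapped shut, and the cap came off clockwise (a left-handed thread) after about 1.3 rad and is held level and still about 90 mm above the deck, with the other things where they were in the last pictures.

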